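# Cock the specimen clamp and push the half prism home

### The job

Open the specimen clamp: with the fingertips push its red tab outward, away from the lane, well past the brass catch, then let go so that the sprung slide comes back and latches on the catch at its middle position. Then push the mortar half prism lying at the lane's entrance along the lane until it sits fully home against the blue end stop, and leave the clamp latched. Only push, never pick anything up, and leave everything else where it is.

Things in the scene. Friction and masses are not known exactly. Their poses are not given: they have to be found in the camera images.
- station: Fixed aluminium base plate, 280 x 300 x 10 mm. Origin at table height. Station frame (mm in these texts): x along the lane to the blue end stop, y to the left of that, z up. Plate: x -170..110, y -150..150, top z 10. Steel slide guides lie on it at x 3..57, y -30..140, top z 24.
- clamp (a joint): Travel (m) of the sprung clamp slide along station +y, outward from the lane. 0: at rest, jaw across the lane. The catch snaps in behind the slide at about 0.046; hard end 0.062. Released beyond that it returns to about 0.032 and is latched, lane open (7.5 mm wider than the prism); released earlier it returns to 0. Spring force 4 N at 0, 10 N at the end.
- tab_face (a point): On the slide's upright red tab (50 mm along x, 10 mm thick in y, z 27..90): middle of the face to push, which looks to station -y, at z 65. Moves with the slide: station x 30, y 24 mm + travel. Below runs the slide's bar (x 15..45, top z 26).
- jaw_face (a point): On the slide's dark steel jaw (x -6..60, 12 mm thick in y, z 12..44): middle of its lane face, which looks to station -y, at z 28. Moves with the slide: station x 30, y -78 mm + travel. Between jaw and tab the space above the bar, 90 mm in y, is free.
- catch_pin (a point): Pivot of the small brass catch lever (23 mm long, top z 26), at station x 72, y 49.5, z 16. The lever points to the slide; the slide's brass tooth swings it aside on the way out, and it springs back behind the tooth by itself and stops the slide's return.
- seat (a point): Where the half prism belongs: the centre of its underside when home (station x 35, y -70, z 10). Fixed, station axes. The lane is centred on y -70: on its right the dark fence (inner face y -91.5, x -135..85, top z 36), at its end the blue end stop (face x 75, y -107..-33, top z 46), on its left the jaw.
- prism: The half prism to push home: grey mortar block 80 (x) x 40 x 40 mm, about 0.3 kg, lying on the plate at the lane's entrance before the jaw, its x roughly along the lane, rough broken end to +x, flat end to -x. Origin: centre of its underside.
- spare: Bystander: a second, equal half prism (80 x 40 x 40 mm) on the near left corner of the plate. Origin: centre of its underside. Leave it.
- weight: Bystander: brass weight 28 mm across, 36 mm high, on the plate to the right of the fence. Origin: centre of its underside. Leave it.
- beaker: Bystander: white plastic beaker 72 mm across, 95 mm high, on the table at the left. Origin: centre of its underside.
- spatula: Bystander: spatula lying on the table at the left. Origin: under its middle.
- vial: Bystander: white jar 48 mm across, 85 mm high, red cap, on the table at the right. Origin: centre of its underside.
- bowl: Bystander: steel bowl 110 mm across, 45 mm high, on the table at the right. Origin: centre of its underside.
Mind the look-alikes: they are no part of the job. What is shaped like the prism but pink or turquoise is not meant.

How it is judged:
On the way, in this order (a step that is already met when the one before it is completed fails the run):
1. the slide has been pushed outward past the catch (value of joint clamp above 0.044 m), for 0.05 s.
2. the slide has been let go and rests latched at mid position (value of joint clamp between 0.029 and 0.035 m and contact force between the fingers and clamp below 0.2 N), for 0.3 s.
3. the half prism is home against the end stop (x of prism in the frame of station between 0.032 and 0.038 m and y of prism in the frame of station between -0.08 and -0.06 m and z of prism in the frame of station below 0.013 m and angle between the x axis of prism and the x axis of station, either way round below 0.12 rad and angle between prism's own z axis and vertical below 0.05 rad), for 0.2 s.
At the end, for the whole second after the job is handed in: The clamp slide rests latched on the catch (travel 29 to 35 mm); the half prism lies flat and still in the lane within 3 mm of the end stop, within 10 mm of the lane's centre line and 0.12 rad of its direction (all of step 3 and value of joint clamp between 0.029 and 0.035 m and linear speed of prism below 0.01 m/s and velocity of joint clamp between -0.01 and 0.01 m/s); the robot touches nothing.
It fails at once if the half prism was lifted more than 8 mm or tipped (z of prism in the frame of station above 0.018 m or angle between prism's own z axis and vertical above 0.25 rad).
It fails at once if another object was moved by more than 20 mm (distance of any of spare, weight, beaker, spatula, vial, bowl from where it was at the start of the episode above 0.02 m).
It also fails if it takes over 45 s, if anything falls off the work surface, if the arm or the gripper's body presses on something with over 40 N, if the wrist force passes 120 N, or if a joint passes its speed limit or range.

### The arm

A 6-joint arm with a two-finger parallel gripper is mounted at the origin on the work surface. World frame = base frame: x ahead of the robot, y to its left, z up, the work surface at z = 0. Lengths are in m, angles in rad, forces in N, time in s.
With the tool pointing down it reaches from about 0.35 to 0.775 m from the base axis. Payload 5.5 kg.
Tool frame: the origin (TCP) lies on the front face of the gripper's body, between the roots of the fingers; the fingertips stand 73 mm ahead of it and the grasp point (between the pads) lies 54 mm ahead of it; z points along the fingers, y is the line along which they close (so a half turn about z gives the same grasp; the last joint's range is limited). The gripper opens to 85 mm and grips with 20 to 120 N. Pads are 22 mm wide; open, the fingers measure 114 mm over their backs; the gripper's body (76 mm by 85 mm) begins 54 mm behind the grasp point. The pads swing forward as they close: fully open they stand 13 mm farther back than shut.
Start: joints at [1.17, 0.313, 0.046, 1.304, 0, 1.431], TCP at [0.148, 0.556, 0.304] pointing down, gripper open.
Joint ranges: [-2.76, 2.76], [-0.86, 1.69], [-1.03, 1.26], [-2.2, 2.34], [-1.47, 1.5], [-3.14, 3.14]. Speed limits (rad/s): [2.57, 2.57, 3.14, 3.14, 3.14, 3.14].

### API

Orientations are given as [roll, pitch, yaw] about the fixed x, y, z axes, in that order (R = Rz(yaw) Ry(pitch) Rx(roll)).
In Python, from cell import manip gives the robot as it stands.
- The arm moves only by the tool carry_out, never from a script. Its argument "targets" is one flat list of numbers, 7 for each row, row after row: the shift along the world's x, y, z in m, then the turn, a rotation vector about the world's x, y, z in degrees, then the finger opening in m, from 0 to 0.0854. In form: [tx, ty, tz, rx, ry, rz, fingers, tx, ty, tz, rx, ry, rz, fingers, ...]. A call has 1 to 8 rows; each row is the pose to reach, as a shift and turn from the pose commanded when the call began; what a row does not reach only later rows make up. A row lasts 1/8 s, in which the tool goes at most 62.5 mm and 10.7 degrees, less where a joint would pass 70% of its speed; a pose out of reach is approached as far as the arm can. A call with a gripper value outside its range is refused whole. The fingers move at their own pace and stop on an object; "force" is the grip in N (left out, the last holds). Time passes only in rows, so rows that repeat a pose let the fingers close. It gives the time, the measured TCP pose, the force, the opening and the grip force at its end, in the units of the state.
- manip.sense(): the state, without advancing time (a new reading comes with each control period).
- manip.get_image(name): name is "side" or "top" or "wrist"; returns a dict with "frame" (420x560x3 uint8, blue, green, red), "fx", "fy", "cx", "cy" (pixels), "R" (3x3) and "t" (3): a world point X has camera coordinates R X + t; the wrist camera has in their place "tool_from_camera" (4x4, takes a point from camera to tool coordinates, whose origin is the TCP and whose axes are the flange's). Camera axes: x right, y down, z forward; pixel columns grow to the right and rows downward; lengths in m; the calibration is good to about 2 mm. A picture is of the moment at which its call begins: read the wrist's pose just before it. There is no depth.
- manip.sign_off(): hands the job in; it is judged then, once.
Trained networks look in a picture, given as the dict that the camera call returned (one of the last four; its "shot" number tells which), for a name from the list of things; names that differ only in an ending like _2 or _b are one class to them, and where a whole thing is asked for, a point or a joint stands for the part that bears it (a point fixed in the world has none). Each returns a list of dicts, best first, with "p" (0 to 1); they miss things now and then, are a little off and sometimes report something else, mostly with a low value. They report only what shows in the picture. A call takes as long as a camera call. They do not tell look-alikes from the thing itself.
- manip.boxes_of(picture, query): "location" ([column, row] in pixels, amid what is visible of it).
- manip.trace(picture, query): "region" (420x560 bool, what is visible of it) and "location" ([column, row] in pixels, amid what is visible of it).
The state is a dict: "t": time; "joint_positions": joint angles; "qd": joint speeds; "joint_torque": joint torques, N m; "tcp_pos": TCP position; "tool_rot": TCP orientation; "ft_force": force on the tool from outside, world axes, zero at the start; "wrist_torque": the same for the moment, N m; "gripper_width": finger opening in m; "grip_force": force on a finger pad.
Only numpy, scipy, OpenCV 4.12 (cv2) and the standard library are available. Lean on these libraries where they do the work, as an engineer would, in place of code of your own. Each camera call takes 0.05 s, during which the arm holds its last target. There are 200 camera calls.

## Working session

There is one attempt and no reset: what is moved stays moved. The work goes in short steps, Python scripts to look and compute and a tool call to move; the robot and the scene stay as the last step left them, time stands still between calls to the robot, and variables do not carry over. Pictures are saved under pics/ and viewed, at most 10 in all, crops included, and the job is handed in when it is done.

Besides the shell and the picture viewer there is one more tool, called as name(argument=value, ...), one argument or row to a line, values as JSON. carry_out: Moves the arm, as the interface text tells. Its arguments: {"type":"object","properties":{"targets":{"type":"array"},"force":{"type":"number"}},"required":["targets"]}

```bash
mkdir -p pics
cat > h.py <<'E'
import numpy as np, cv2
from cell import manip
def ray(im,uv):
    R=np.array(im["R"]);t=np.array(im["t"])
    d=np.array([(uv[0]-im["cx"])/im["fx"],(uv[1]-im["cy"])/im["fy"],1.])
    return -R.T@t, R.T@d
def onz(im,uv,z):
    c,d=ray(im,uv); return c+d*(z-c[2])/d[2]
def proj(im,X):
    p=np.array(im["R"])@np.array(X)+np.array(im["t"]); return np.array([im["fx"]*p[0]/p[2]+im["cx"],im["fy"]*p[1]/p[2]+im["cy"]])
E
python3 - <<'E'
from h import *
for n in("top","side"):
    im=manip.get_image(n); cv2.imwrite(f"pics/{n}0.png",im["frame"])
    for q in("prism","spare","tab_face","jaw_face","catch_pin","station","weight"):
        for r in manip.boxes_of(im,q)[:3]:
            print(n,q,round(r["p"],2),np.round(r["location"]),np.round(onz(im,r["location"],.03),3))
s=manip.sense();print(s["t"],s["tcp_pos"],s["tool_rot"],s["gripper_width"])
E
```

```text
top prism 0.94 [332. 269.] [ 0.374 -0.192  0.03 ]
top prism 0.82 [262. 216.] [0.53  0.013 0.03 ]
top prism 0.81 [329. 231.] [ 0.486 -0.183  0.03 ]
top spare 0.61 [206. 241.] [0.456 0.176 0.03 ]
top tab_face 0.68 [237. 189.] [0.61  0.088 0.03 ]
top jaw_face 0.86 [233. 190.] [0.606 0.1   0.03 ]
top catch_pin 0.65 [236. 206.] [0.557 0.091 0.03 ]
top catch_pin 0.29 [408. 176.] [ 0.652 -0.421  0.03 ]
top station 0.92 [239. 201.] [0.574 0.081 0.03 ]
top weight 0.55 [282. 208.] [ 0.554 -0.045  0.03 ]
top weight 0.34 [411. 175.] [ 0.655 -0.431  0.03 ]
side prism 0.95 [262. 293.] [ 0.373 -0.201  0.03 ]
side prism 0.7 [255. 220.] [0.52  0.025 0.03 ]
side prism 0.7 [323. 242.] [ 0.617 -0.157  0.03 ]
side spare 0.68 [205. 200.] [0.454 0.186 0.03 ]
side tab_face 0.88 [270. 196.] [0.622 0.089 0.03 ]
side jaw_face 0.7 [264. 197.] [0.604 0.095 0.03 ]
side jaw_face 0.4 [364. 312.] [ 0.534 -0.392  0.03 ]
side catch_pin 0.66 [255. 214.] [0.537 0.048 0.03 ]
side catch_pin 0.35 [267. 196.] [0.615 0.094 0.03 ]
side station 0.7 [252. 212.] [0.534 0.06  0.03 ]
side station 0.63 [267. 198.] [0.608 0.084 0.03 ]
side weight 0.5 [265. 196.] [0.609 0.095 0.03 ]
0.8 [0.14829304 0.55559074 0.30396796] [3.14140270e+00 3.22155892e-05 2.88084103e+00] 0.08551738216324556
```

Run:
```python
import cv2,numpy as np
a=cv2.imread("pics/top0.png")[130:310,150:390]; b=cv2.imread("pics/side0.png")[130:330,140:400]
cv2.imwrite("pics/t1.png",cv2.resize(a,(800,600),interpolation=cv2.INTER_CUBIC))
cv2.imwrite("pics/s1.png",cv2.resize(b,(780,600),interpolation=cv2.INTER_CUBIC))
```

```text
(no output)
```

View pics/t1.png

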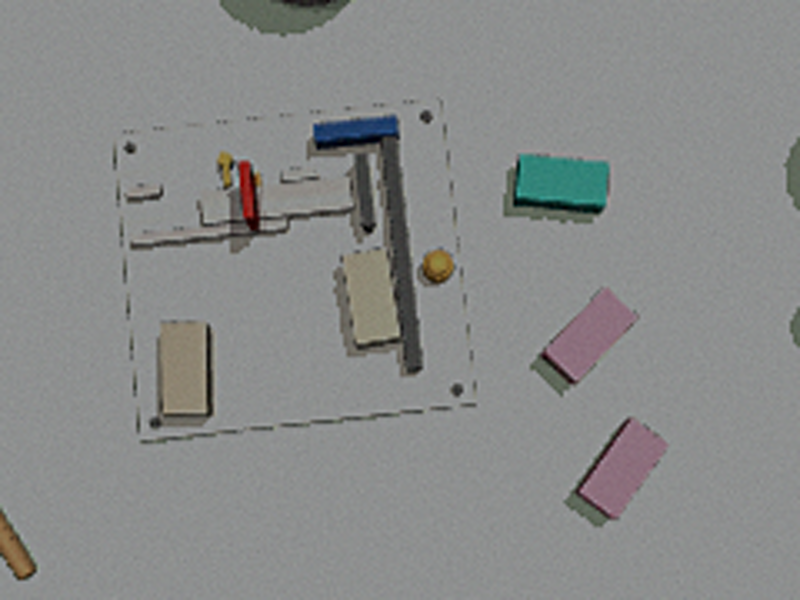

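View pics/s1.png

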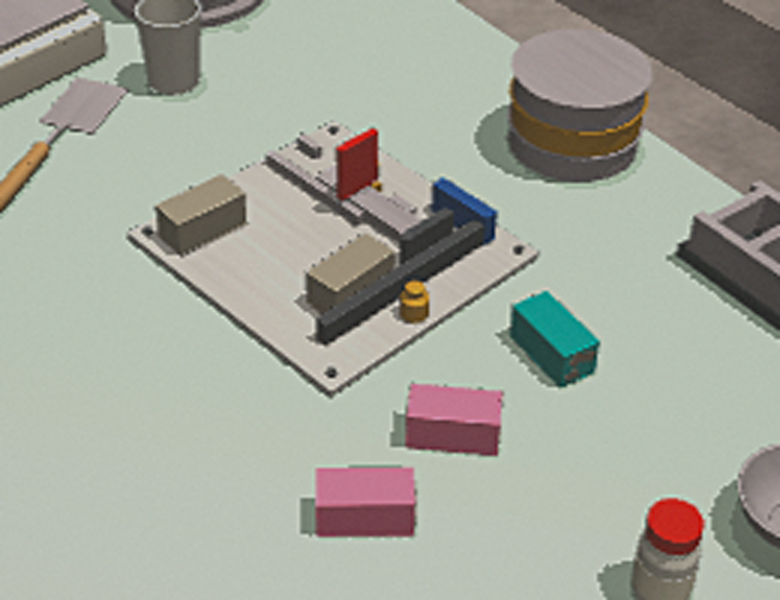

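In the top crop (scale 3.33, offset 150,130) the plate's corners lie near (116,133), (441,101), (475,405) and (140,441).

There are five prism-shaped blocks, in full-image pixels:
- Grey block at (262,216), in the lane entrance next to the dark fence and ahead of the jaw.
- Grey block at (206,241), on the plate's near left corner. This is the spare.
- Pink blocks at (329,231) and (332,269), and a turquoise one at (318,185). All three are off the plate and are look-alikes.

The block at (262,216) fits the description, and both enlarged crops confirm it.

Run:
```python
from h import *
from scipy.optimize import least_squares
im=manip.get_image("top")
C=np.array([[116,133],[441,101],[475,405],[140,441]])/3.3333+[150,130]
S=np.array([[.11,.15],[.11,-.15],[-.17,-.15],[-.17,.15]])
W=np.array([onz(im,c,.01)[:2] for c in C])
f=lambda p:(S@np.array([[np.cos(p[2]),np.sin(p[2])],[-np.sin(p[2]),np.cos(p[2])]])+p[:2]-W).ravel()
r=least_squares(f,[.55,.08,.08]);print("station",r.x,np.degrees(r.x[2]),"res mm",np.round(f(r.x)*1000,1))
np.save("st.npy",r.x);p=r.x
R=np.array([[np.cos(p[2]),-np.sin(p[2])],[np.sin(p[2]),np.cos(p[2])]])
for q,z in(("prism",.05),("spare",.05),("tab_face",.06),("weight",.03)):
    for t in manip.trace(im,q)[:3]:
        w=onz(im,t["location"],z)[:2];(c,s,a)=cv2.minAreaRect(np.argwhere(t["region"])[:,::-1].astype(np.float32))
        print(q,round(t["p"],2),np.round(t["location"]),np.round(w,3),"st",np.round(R.T@(w-p[:2]),3))
        if q=="prism":
            b=cv2.boxPoints((c,s,a));print(np.round([R.T@(onz(im,u,z)[:2]-p[:2]) for u in b],3).tolist())
# hand check: prism top corners from crop, z=.05
for u in([345,253],[385,248],[399,335],[356,345]):
    print(np.round(R.T@(onz(im,np.array(u)/3.3333+[150,130],.05)[:2]-p[:2]),3))
for n,x in dict(tab=[.03,.024],cen=[.03,-.01],seat=[.035,-.07],pb=[-.16,-.07]).items(): print(n,np.round(R@x+p[:2],3))
```

```text
station [0.57824543 0.08905191 0.10861649] 6.223266421910561 res mm [ 0.1  1.9  1.  -1.5 -0.9 -1.2 -0.1  0.8]
prism 0.78 [326. 230.] [ 0.487 -0.172] st [-0.119 -0.25 ]
[[-0.132, -0.205], [-0.08, -0.27], [-0.112, -0.295], [-0.164, -0.23]]
prism 0.76 [335. 272.] [ 0.365 -0.196] st [-0.243 -0.26 ]
[[-0.252, -0.222], [-0.192, -0.278], [-0.222, -0.31], [-0.281, -0.253]]
prism 0.73 [262. 216.] [0.526 0.012] st [-0.06  -0.071]
[[-0.026, -0.044], [-0.025, -0.087], [-0.112, -0.088], [-0.112, -0.045]]
spare 0.68 [207. 244.] [0.444 0.172] st [-0.124  0.097]
tab_face 0.79 [240. 192.] [0.595 0.079] st [ 0.016 -0.012]
[-0.027 -0.048]
[-0.027 -0.083]
[-0.104 -0.088]
[-0.109 -0.05 ]
tab [0.605 0.116]
cen [0.609 0.082]
seat [0.621 0.023]
pb [0.427 0.002]
```

carry_out(
  targets=[0.03,-0.03,0,0,0,3,0.0,0.07,-0.07,0,0,0,6,0.0,0.11,-0.115,0,0,0,9,0.0,0.15,-0.155,0,0,0,12,0.0,0.19,-0.2,0,0,0,15,0.0,0.23,-0.24,0,0,0,18,0.0,0.27,-0.28,0,0,0,21.2,0.0,0.31,-0.32,0,0,0,21.2,0.0],
  force=60,
)

```text
t: 2.05
tcp_pos: [0.4595, 0.2341, 0.3042]
tool_rot: [3.141, 0.001, -3.032]
ft_force: [0.4, 0.4, -0.3]
gripper_width: -0.0
grip_force: 0.0
```

carry_out(
  targets=[0.04,-0.04,0,0,0,0,0.0,0.08,-0.08,-0.01,0,0,0,0.0,0.12,-0.12,-0.03,0,0,0,0.0,0.152,-0.161,-0.06,0,0,0,0.0,0.152,-0.161,-0.084,0,0,0,0.0,0.152,-0.161,-0.084,0,0,0,0.0],
)

```text
t: 2.8
tcp_pos: [0.6091, 0.0739, 0.2175]
tool_rot: [3.141, -0.005, -3.034]
ft_force: [-0.3, 0.6, -0.9]
gripper_width: 0.0001
grip_force: 0.0
```

Run:
```python
from h import *
s=manip.sense();print(s["t"],s["tcp_pos"],s["tool_rot"],s["gripper_width"],s["ft_force"])
im=manip.get_image("wrist");T=np.array(im["tool_from_camera"]);print(T.round(3).tolist())
from scipy.spatial.transform import Rotation as Ro
Rt=Ro.from_euler("xyz",s["tool_rot"]).as_matrix()
Rwc=Rt@T[:3,:3];c=Rt@T[:3,3]+s["tcp_pos"];im["R"]=Rwc.T;im["t"]=-Rwc.T@c
f=im["frame"].copy();p=np.load("st.npy");R=np.array([[np.cos(p[2]),-np.sin(p[2])],[np.sin(p[2]),np.cos(p[2])]])
for x,y,z in((.055,.024,.09),(.005,.024,.09),(-.006,-.078,.044),(-.006,-.066,.044),(.06,-.066,.044),(.072,.0495,.026),(.003,0,.024)):
    u=proj(im,[*(R@[x,y]+p[:2]),z]);print(u.round());cv2.drawMarker(f,tuple(int(v) for v in u),(0,255,0),0,12,1)
cv2.imwrite("pics/w1.png",f)
```

```text
2.8 [0.6091277  0.07385088 0.21746649] [ 3.14076201 -0.0051293  -3.03369031] 0.00010962285677891064 [-0.31251823  0.57832189 -0.85784387]
[[-0.0, -0.964, -0.267, 0.067], [1.0, -0.0, -0.0, -0.0], [0.0, -0.267, 0.964, -0.07], [0.0, 0.0, 0.0, 1.0]]
[339. 264.]
[343. 193.]
[201. 167.]
[217. 167.]
[221. 246.]
[353. 251.]
[299. 175.]
```

View pics/w1.png

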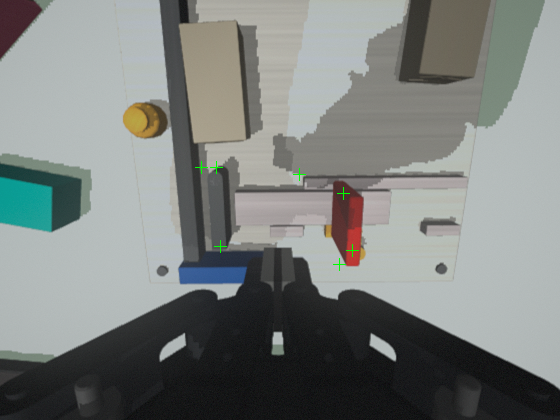

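The wrist view shows the jaw top at (217,168)–(229,247) and the tab's face edge from (345,195) to (347,265). That is a few mm to +y of my prediction, so I'll check it against the plate corners at (162,283) and (455,281), which also show here.

```bash
cat >> h.py <<'E'
from scipy.spatial.transform import Rotation as Ro
P=np.load("st.npy");RS=np.array([[np.cos(P[2]),-np.sin(P[2])],[np.sin(P[2]),np.cos(P[2])]])
def st(w): return RS.T@(np.array(w)[:2]-P[:2])
def wrist():
    s=manip.sense();im=manip.get_image("wrist");T=np.array(im["tool_from_camera"])
    Rt=Ro.from_euler("xyz",s["tool_rot"]).as_matrix()
    Rwc=Rt@T[:3,:3];c=Rt@T[:3,3]+s["tcp_pos"];im["R"]=Rwc.T;im["t"]=-Rwc.T@c
    return s,im
E
python3 - <<'E'
from h import *
s,im=wrist();print(s["tcp_pos"],s["tool_rot"],"tcp st",st(s["tcp_pos"]))
f0=cv2.imread("pics/w1.png");print("diff",np.abs(f0.astype(int)-im["frame"]).mean())
for n,u,z in(("corner R",(162,283),.01),("corner L",(455,281),.01),("tab near",(345,195),.09),("tab far",(347,265),.09),("jaw L far",(217,247),.044),("jaw R far",(229,247),.044),("stop face R",(181,265),.046),("prism",(193,142),.05),("prism",(246,139),.05),("prism flat",(181,25),.05),("prism flat",(236,20),.05)): print(n,st(onz(im,u,z)).round(4))
E
```

```text
[0.60965567 0.07444848 0.21924062] [ 3.14110506e+00 -2.39732154e-03 -3.03271247e+00] tcp st [ 0.02964208 -0.01792234]
diff 3.3182908163265306
corner R [ 0.1147 -0.1327]
corner L [0.1126 0.158 ]
tab near [0.0074 0.0261]
tab far [0.0574 0.0304]
jaw L far [ 0.0626 -0.0691]
jaw R far [ 0.0626 -0.059 ]
stop face R [ 0.0782 -0.1001]
prism [-0.0244 -0.0815]
prism [-0.0266 -0.0417]
prism flat [-0.1028 -0.0841]
prism flat [-0.1058 -0.0464]
```

Run:
```python
from h import *
im=manip.get_image("side")
for n,u in(("+-",(541,253)),("--",(331,396)),("-+",(127,235)),("bolt+-",(518,250)),("bolt--",(331,372)),("bolt-+",(148,231))): print(n,st(onz(im,np.array(u)/3+[140,130],.01)).round(4))
it=manip.get_image("top")
for n,u in(("bolt++",(130,147)),("bolt+-",(426,117)),("bolt--",(457,390)),("bolt-+",(155,423))): print(n,st(onz(it,np.array(u)/3.3333+[150,130],.01)).round(4))
s,im=wrist()
for n,u in(("bolt+-",(162,270)),("bolt++",(441,268))): print("wrist",n,st(onz(im,u,.01)).round(4))
```

```text
+- [ 0.1098 -0.1515]
-- [-0.1721 -0.155 ]
-+ [-0.173   0.1445]
bolt+- [ 0.0964 -0.1331]
bolt-- [-0.1522 -0.133 ]
bolt-+ [-0.154   0.1355]
bolt++ [0.0955 0.1366]
bolt+- [ 0.0958 -0.1332]
bolt-- [-0.1541 -0.1345]
bolt-+ [-0.1555  0.1347]
wrist bolt+- [ 0.1042 -0.1317]
wrist bolt++ [0.1016 0.1443]
```

The top and side views agree on the station to about 3 mm, which is good enough for pushing. I'll descend between the jaw and the tab, then push outward.

carry_out(
  targets=[0,0,-0.03,0,0,0,0.0,0,0,-0.065,0,0,0,0.0,0,0,-0.098,0,0,0,0.0,0,0,-0.098,0,0,0,0.0,-0.001,0.01,-0.098,0,0,0,0.0,-0.002,0.02,-0.098,0,0,0,0.0,-0.003,0.03,-0.098,0,0,0,0.0,-0.003,0.03,-0.098,0,0,0,0.0],
)

```text
t: 4.05
tcp_pos: [0.6081, 0.1051, 0.1234]
tool_rot: [-3.14, 0.003, -3.031]
ft_force: [-0.8, -3.9, 5.5]
gripper_width: -0.0005
grip_force: 3.3
```

carry_out(
  targets=[-0.001,0.01,0,0,0,0,0.0,-0.002,0.02,0,0,0,0,0.0,-0.003,0.03,0,0,0,0,0.0,-0.004,0.038,0,0,0,0,0.0,-0.005,0.046,0,0,0,0,0.0,-0.006,0.052,0,0,0,0,0.0,-0.006,0.054,0,0,0,0,0.0,-0.006,0.054,0,0,0,0,0.0],
)

```text
t: 5.05
tcp_pos: [0.6022, 0.1567, 0.1233]
tool_rot: [-3.138, 0.002, -3.034]
ft_force: [-1.0, -8.2, 8.0]
gripper_width: 0.0004
grip_force: 5.4
```

Run:
```python
from h import *
s,im=wrist();print(s["tcp_pos"],st(s["tcp_pos"]),s["ft_force"])
im=manip.get_image("side");cv2.imwrite("pics/s2.png",cv2.resize(im["frame"][160:270,180:330],(780,572),interpolation=cv2.INTER_CUBIC))
```

```text
[0.6021577  0.15665936 0.12332305] [0.0311002  0.06461688] [-1.04028241 -8.22085303  7.98253221]
```

View pics/s2.png

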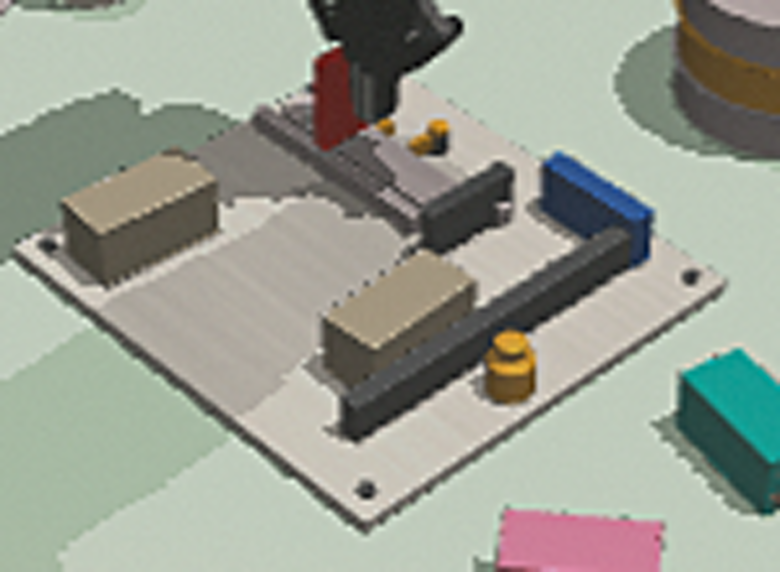

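carry_out(
  targets=[0,0.002,0,0,0,0,0.0,-0.001,0.004,0,0,0,0,0.0,-0.001,0.004,0,0,0,0,0.0],
)

```text
t: 5.52
tcp_pos: [0.6017, 0.1604, 0.1234]
tool_rot: [-3.137, 0.003, -3.035]
ft_force: [0.4, -9.2, 6.3]
gripper_width: 0.0002
grip_force: 5.1
```

carry_out(
  targets=[0.001,-0.007,0,0,0,0,0.0,0.002,-0.014,0,0,0,0,0.0,0.003,-0.021,0,0,0,0,0.0,0.003,-0.028,0,0,0,0,0.0,0.004,-0.036,0,0,0,0,0.0,0.005,-0.048,0,0,0,0,0.0,0.005,-0.048,0.0,0,0,0,0.0],
)

```text
t: 6.4
tcp_pos: [0.6052, 0.1138, 0.1215]
tool_rot: [3.141, -0.001, -3.033]
ft_force: [0.1, 0.9, -0.6]
gripper_width: -0.0001
grip_force: 0.0
```

carry_out(
  targets=[0,0,0.03,0,0,0,0.0,0,0,0.07,0,0,0,0.0,-0.04,-0.02,0.1,0,0,0,0.0,-0.08,-0.04,0.1,0,0,0,0.0,-0.12,-0.06,0.1,0,0,0,0.0,-0.16,-0.08,0.1,0,0,0,0.0,-0.175,-0.107,0.1,0,0,0,0.0,-0.175,-0.107,0.1,0,0,0,0.0],
)

```text
t: 7.4
tcp_pos: [0.4293, 0.0069, 0.2221]
tool_rot: [3.141, 0.0, -3.035]
ft_force: [-0.9, 0.1, -0.8]
gripper_width: -0.0001
grip_force: 0.0
```

Run:
```python
from h import *
s,im=wrist();print(s["t"],s["tcp_pos"],st(s["tcp_pos"]),s["ft_force"])
it=manip.get_image("side");
a=cv2.resize(it["frame"][160:270,180:330],(400,293),interpolation=cv2.INTER_CUBIC)
b=im["frame"][:,:400]
o=np.zeros((420,800,3),np.uint8);o[:293,:400]=a;o[:,400:]=im["frame"][:,80:480];cv2.imwrite("pics/m3.png",o)
for t in manip.trace(im,"prism")[:3]: print(t["p"],t["location"],st(onz(im,t["location"],.05)))
```

```text
7.4 [0.42926549 0.00692225 0.22209454] [-0.15700511 -0.06549579] [-0.88324974  0.10635451 -0.84167164]
0.94 [36.0, 101.3] [-0.24003858 -0.2429399 ]
0.57 [84.7, 337.5] [-0.03692848 -0.24104055]
0.56 [74.7, 243.0] [-0.12872105 -0.23402838]
```

View pics/m3.png

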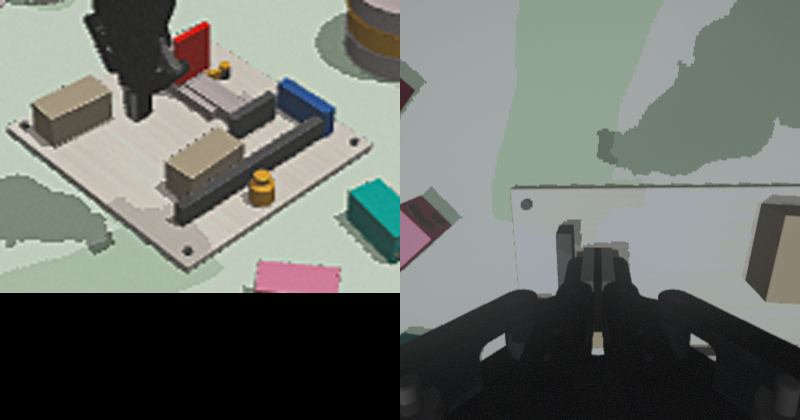

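Run:
```python
from h import *
im=manip.get_image("side")
for tr in(0,.032,.055): print(tr,[((proj(im,[*(RS@[x,y+tr]+P[:2]),z])-[180,160])/.375).round().tolist() for x,y,z in((-.006,-.078,.044),(.06,-.078,.044),(.005,.024,.09),(.055,.024,.09))])
it=manip.get_image("top")
for t in manip.trace(it,"prism")[:4]: print(t["p"],st(onz(it,t["location"],.05)))
```

```text
0 [[254.0, 136.0], [297.0, 109.0], [197.0, 55.0], [230.0, 37.0]]
0.032 [[233.0, 122.0], [276.0, 96.0], [178.0, 42.0], [211.0, 24.0]]
0.055 [[219.0, 112.0], [262.0, 86.0], [164.0, 33.0], [197.0, 15.0]]
0.95 [-0.11754215 -0.25723689]
0.77 [ 0.01296942 -0.24364384]
0.61 [-0.23850682 -0.26666691]
```

carry_out(
  targets=[0,-0.001,-0.04,0,0,0,0.0,0,-0.001,-0.08,0,0,0,0.0,0,-0.001,-0.11,0,0,0,0.0,0,-0.001,-0.127,0,0,0,0.0,0,-0.001,-0.127,0,0,0,0.0],
)

```text
t: 8.32
tcp_pos: [0.4295, 0.0072, 0.0936]
tool_rot: [3.14, -0.003, -3.031]
ft_force: [-0.4, 0.2, -0.4]
gripper_width: -0.0003
grip_force: 0.0
```

The jaw corners at (230,122) and (274,96) match 32 mm of travel, so the clamp is latched. Next I'll push the prism along the lane.

carry_out(
  targets=[0.012,-0.001,0,0,0,0,0.0,0.024,0.001,0,0,0,0,0.0,0.036,0.002,0,0,0,0,0.0,0.047,0.003,0,0,0,0,0.0,0.058,0.004,0,0,0,0,0.0,0.069,0.006,0,0,0,0,0.0,0.08,0.007,0,0,0,0,0.0,0.09,0.008,0,0,0,0,0.0],
)

```text
t: 9.32
tcp_pos: [0.5211, 0.0147, 0.0948]
tool_rot: [3.142, 0.0, -3.032]
ft_force: [-2.5, 0.0, 1.9]
gripper_width: 0.0004
grip_force: 1.5
```

Run:
```python
from h import *
s=manip.sense();print(s["tcp_pos"],st(s["tcp_pos"]),s["ft_force"])
it=manip.get_image("side");ip=manip.get_image("top")
o=np.zeros((600,800,3),np.uint8)
o[:293,:400]=cv2.resize(it["frame"][160:270,180:330],(400,293),interpolation=cv2.INTER_CUBIC)
o[:,400:]=cv2.resize(ip["frame"][150:255,230:300],(400,600),interpolation=cv2.INTER_CUBIC);cv2.imwrite("pics/m4.png",o)
```

```text
[0.52112879 0.01465238 0.09482526] [-0.06484519 -0.06776948] [-2.5139054  0.0272413  1.8943439]
```

View pics/m4.png

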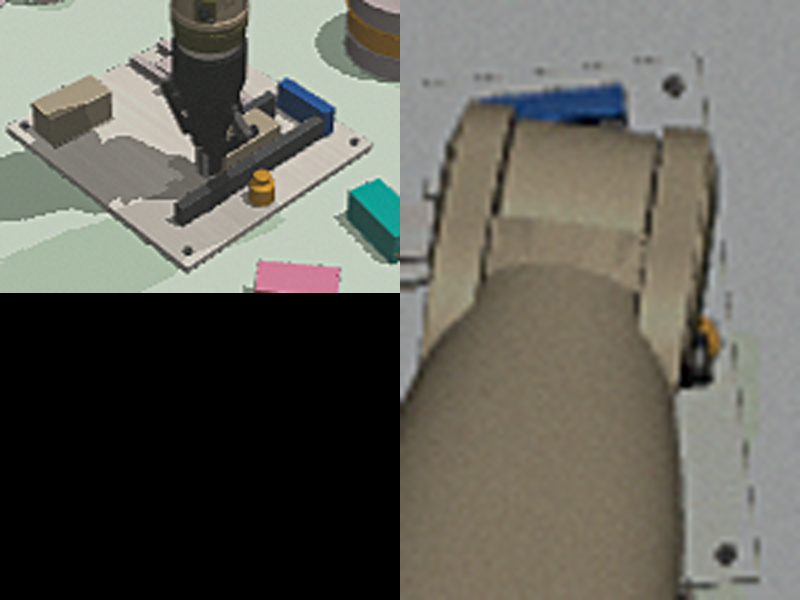

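The prism moves in the lane at about 2.5 N and stays against the fence side. I'll carry on towards home.

carry_out(
  targets=[0.01,0.001,0,0,0,0,0.0,0.02,0.002,0,0,0,0,0.0,0.029,0.003,0,0,0,0,0.0,0.036,0.004,0,0,0,0,0.0,0.041,0.0045,0,0,0,0,0.0,0.041,0.0045,0,0,0,0,0.0],
)

```text
t: 10.18
tcp_pos: [0.5621, 0.0191, 0.0951]
tool_rot: [-3.142, 0.001, -3.032]
ft_force: [-0.0, 0.5, -0.2]
gripper_width: 0.0001
grip_force: 0.0
```

carry_out(
  targets=[0.002,0,0,0,0,0,0.0,0.004,0,0,0,0,0,0.0,0.004,0,0,0,0,0,0.0],
)

```text
t: 10.55
tcp_pos: [0.5653, 0.0191, 0.095]
tool_rot: [3.141, 0.0, -3.032]
ft_force: [-1.9, 0.3, 2.9]
gripper_width: 0.0002
grip_force: 1.3
```

carry_out(
  targets=[0.002,0,0,0,0,0,0.0,0.004,0,0,0,0,0,0.0,0.004,0,0,0,0,0,0.0],
)

```text
t: 10.92
tcp_pos: [0.5697, 0.0191, 0.0949]
tool_rot: [3.142, 0.001, -3.032]
ft_force: [-2.4, -0.7, 1.3]
gripper_width: -0.0001
grip_force: 0.9
```

carry_out(
  targets=[0.001,0,0,0,0,0,0.0,0.003,0,0,0,0,0,0.0,0.003,0,0,0,0,0,0.0],
)

```text
t: 11.3
tcp_pos: [0.572, 0.0191, 0.0948]
tool_rot: [3.141, -0.001, -3.032]
ft_force: [-5.2, -0.3, 3.0]
gripper_width: -0.0001
grip_force: 2.3
```

carry_out(
  targets=[0.001,0,0,0,0,0,0.0,0.002,0,0,0,0,0,0.0,0.002,0,0,0,0,0,0.0],
)

```text
t: 11.68
tcp_pos: [0.5722, 0.0191, 0.0946]
tool_rot: [3.141, -0.004, -3.032]
ft_force: [-8.9, -2.0, 7.6]
gripper_width: 0.0001
grip_force: 4.8
```

The tool has stalled with the force rising, so the prism is against the stop. I'll back off and look.

carry_out(
  targets=[0.001,0,0,0,0,0,0.0,0.001,0,0,0,0,0,0.0,-0.01,-0.001,0,0,0,0,0.0,-0.03,-0.003,0,0,0,0,0.0,-0.055,-0.006,0.0,0,0,0,0.0,-0.08,-0.009,0.03,0,0,0,0.0,-0.1,-0.011,0.08,0,0,0,0.0,-0.11,-0.012,0.12,0,0,0,0.0],
)

```text
t: 12.68
tcp_pos: [0.4643, 0.0069, 0.2168]
tool_rot: [-3.141, 0.003, -3.033]
ft_force: [0.6, -1.2, -0.4]
gripper_width: 0.0004
grip_force: 0.0
```

carry_out(
  targets=[-0.02,0.05,0.03,0,0,0,0.0,-0.02,0.1,0.05,0,0,0,0.0,-0.02,0.15,0.05,0,0,0,0.0,-0.02,0.2,0.05,0,0,0,0.0,-0.02,0.25,0.05,0,0,0,0.0,-0.02,0.3,0.05,0,0,0,0.0,-0.02,0.3,0.05,0,0,0,0.0,-0.02,0.3,0.05,0,0,0,0.0],
)

```text
t: 13.68
tcp_pos: [0.4444, 0.307, 0.2648]
tool_rot: [3.142, 0.001, -3.032]
ft_force: [0.0, -0.1, 0.2]
gripper_width: -0.0
grip_force: 0.0
```

Run:
```python
from h import *
s=manip.sense();print(s["t"],s["tcp_pos"],s["ft_force"])
it=manip.get_image("side");ip=manip.get_image("top")
o=np.zeros((600,800,3),np.uint8)
o[:293,:400]=cv2.resize(it["frame"][160:270,180:330],(400,293),interpolation=cv2.INTER_CUBIC)
o[:,400:]=cv2.resize(ip["frame"][150:225,230:280],(400,600),interpolation=cv2.INTER_CUBIC);cv2.imwrite("pics/m5.png",o)
for x,y,z in((.075,-.05,.05),(.075,-.09,.05),(-.005,-.05,.05),(-.005,-.09,.05)):
    w=[*(RS@[x,y]+P[:2]),z];print(((proj(ip,w)-[230,150])*8+[400,0]).round(),((proj(it,w)-[180,160])/.375).round())
```

```text
13.675 [0.44444059 0.30702828 0.26480497] [ 0.04460668 -0.11255223  0.22470362]
[566. 173.] [289.  88.]
[674. 162.] [314. 104.]
[587. 386.] [237. 119.]
[696. 375.] [263. 136.]
```

View pics/m5.png

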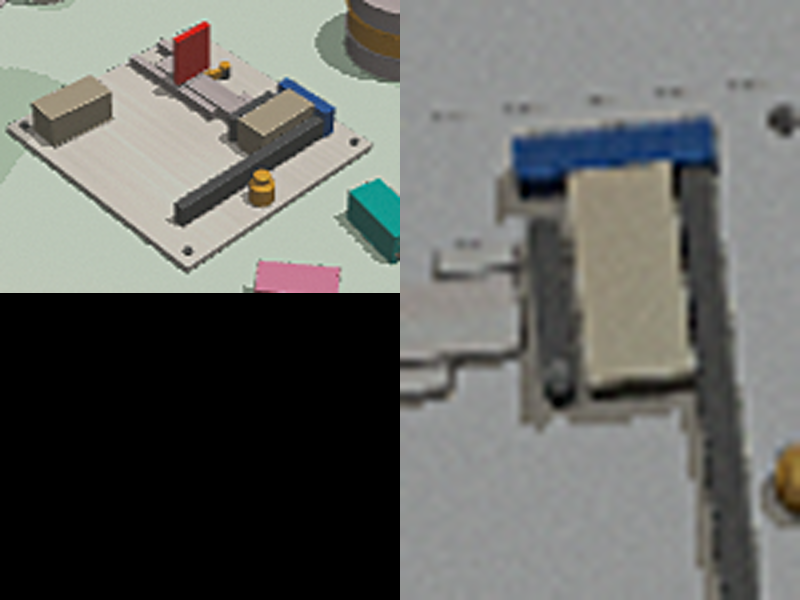

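The prism sits against the blue stop. Its top corners, about (568,170), (672,163), (590,388) and (695,376), match the predicted home pose. The clamp is still latched, the other objects have not moved, and the arm is clear, so I'm handing in.

```bash
python3 -c "
from cell import manip
print(manip.sign_off())"
```

```text
the job is handed in; nothing more can be done
None
```

The job is handed in: the last pictures show the clamp latched at about 32 mm travel and the half prism home against the blue end stop, with the arm clear and no other object on or beside the plate visibly moved; sign-off returned no verdict.

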